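Press a brass inlay into a wooden coaster with one turn of a flywheel press

TASK

Press the brass inlay flush into the coaster: slide the press's carriage gently home against its backstop, then turn the red flywheel exactly one full turn clockwise (seen from above) until its lug comes up solid against the stop dog, and seat it there with a firm but gentle push of about 25 N on the knob, without ramming either stop. Then draw the carriage back out by its handle as far as it goes, leave the flywheel at its stop, let go, and leave the other things on the table where they are.

Things in the scene. Friction and masses are not known exactly. Their poses are not given: they have to be found in the camera images.
- press: Green bench press fixed to the table, base 170 x 300 x 22 mm. Origin at table height under the ram and flywheel axis, z up. The carriage slides along the press's y: in to -y, out to +y. Column at y = -75 to -125 mm; head 74 mm wide, top at 150 mm. The red flywheel lies flat on the head: radius 82 mm, 158 to 173 mm above the table, hub to 182 mm
- wheel (a joint): Flywheel angle, rad: 0 at the start (ram up), grows clockwise seen from above, 6.283 after one turn. Ram lowest at half a turn. Cannot turn back past 0; stays where left. Takes about 3 to 7 N at the knob, up to 14 N just before half a turn (inlay pressed in), almost none in the return half, the spring helping. Over the last 12 mm of lug travel the lug pushes the stop dog along, about 9 N more at the knob, then it is solid
- knob (a point): Centre of the flywheel's upright black crank knob: 24 mm diameter, 44 mm tall, centre 200 mm above the table and 60 mm from the axis; moves with the wheel. It spins freely on its pin, so a gripper holding it need not turn. At angle 0 it lies on the press's -x side of the axis; clockwise takes it next to +y, +x, -y and back
- dog: Brass stop dog, 6 x 14 x 22 mm (origin at its centre), on the column at the wheel's rim, on the side away from the carriage. The steel lug on the rim (radius 90 mm) leaves it at the start and meets its other side after one turn; the dog slides 12 mm with it, then is solid. It is seated with 10 to 24 N at the dog (some 19 to 38 N at the knob, best 25) for a moment; over 24 N bends it
- carriage (a joint): How far the carriage is drawn out, m: 0 fully home against the backstop (coaster under the ram), 0.118 at its outer end stop. About 3 N of sliding friction; it stays where it is left
- handle (a point): Centre of the carriage's upright black handle knob, 22 mm diameter, 42 mm tall (40 to 82 mm above the table; this point is 62 mm above it), on a 30 mm wide tongue; moves with the carriage, and lies 160 mm from the press's axis toward +y when the carriage is home. It does not turn
- backstop: Brass bar, 60 x 14 x 14 mm (origin at its centre), fixed in front of the column, against which the carriage's inner edge comes to rest. It bends if pressed with more than 20 N
- inlay (a joint): How far the brass inlay (40 mm disc, in the middle of the 90 x 90 x 12 mm wooden coaster clamped on the carriage) has been pressed in, m: 0 = stands 5 mm proud, 0.005 = flush
- tumbler: Bystander: clear glass tumbler, 76 mm wide, 115 mm tall; origin at the centre of its base
- vase: Bystander: round white vase with yellow-green flowers, 112 mm wide, about 220 mm tall; origin at the centre of its base
- coaster_done: Bystander: finished wooden coaster with brass centre, 90 x 90 x 12 mm; origin at the centre of its underside
- coaster_blank: Bystander: coaster with an empty dark centre, 90 x 90 x 12 mm; origin at the centre of its underside
- inlay_tray: Bystander: small plywood tray, 110 x 150 x 28 mm; origin at the centre of its underside
- mallet: Bystander: small hammer lying on the table, 240 mm long
- mug: Bystander: blue mug, 80 mm wide, 90 mm tall; origin at the centre of its base

How it is judged:
By the outcome, as a careful person would: the job done as asked, in the order asked, and still so for the second after the job is handed in, with the robot touching nothing.
It also fails if it takes over 72 s, if anything falls off the work surface, if the arm or the gripper's body presses on something with over 40 N, if the wrist force passes 120 N, or if a joint passes its speed limit or range.

ROBOT

A 6-joint arm with a two-finger parallel gripper is mounted at the origin on the work surface. World frame = base frame: x ahead of the robot, y to its left, z up, the work surface at z = 0. Lengths are in m, angles in degrees, forces in N, time in s.
With the tool pointing down it reaches from about 0.4 to 0.825 m from the base axis. Payload 7 kg.
Tool frame: the origin (TCP) lies on the centre line of the jaws, within the pads' length; the fingertips stand 14 mm ahead of it and the grasp point (between the pads) lies 5 mm behind it; z points along the fingers, y is the line along which they close (so a half turn about z gives the same grasp; the last joint's range is limited). The gripper opens to 88 mm and grips with 3 to 60 N. Pads are 19 mm wide; open, the fingers measure 130 mm over their backs; the gripper's body (78 mm by 193 mm) begins 47 mm behind the grasp point.
Start: joints at [92.538, 20.546, 0.682, 0, -70.136, -16.507], TCP at [0.163, 0.655, 0.241] pointing down, gripper open.
Joint ranges: [-176.03, 176.03], [-82.01, 121.73], [-58.28, 71.71], [-173.87, 95.51], [-174.79, -0.11], [-173.66, 173.66]. Speed limits (degrees/s): [136.94, 136.94, 172.46, 180, 180, 180].

INTERFACE

Orientations are given as [roll, pitch, yaw] about the fixed x, y, z axes, in that order (R = Rz(yaw) Ry(pitch) Rx(roll)).
In Python, from plant import r gives the robot as it stands.
- The arm moves only by the tool send_rows, never from a script. Its argument "steps" is a list of rows, each an object with "dp": the shift along the tool's x, y, z in mm, a list of three; "roll": the turn about the tool's z in rad; "jaw": the opening in per cent of the stroke, from 0 (shut) to 100 (fully open). In form: [{"dp": [tx, ty, tz], "roll": roll, "jaw": jaw}, ...]. A call has 1 to 5 rows; each row is the pose to reach, as a shift and turn from the pose commanded when the call began, along the tool's axes at that moment; what a row does not reach only later rows make up. A row lasts 1/8 s, in which the tool goes at most 62.5 mm and 10.7 degrees, less where a joint would pass 70% of its speed; a pose out of reach is approached as far as the arm can. A call with a gripper value outside its range is refused whole. The fingers move at their own pace and stop on an object; "newtons" is the grip in N (left out, the last holds). Time passes only in rows, so rows that repeat a pose let the fingers close. It gives the time, the measured TCP pose, the force, the opening and the grip force at its end, in the units of the state.
- r.get_state(): the state, without advancing time (a new reading comes with each control period).
- r.capture(name): name is "side" or "top" or "wrist"; returns a dict with "image" (480x640x3 uint8, blue, green, red), "K" (3x3 intrinsics, pixels), "rvec" (rotation vector, rad) and "tvec" (3), from world to camera coordinates, as OpenCV has them. Camera axes: x right, y down, z forward; pixel columns grow to the right and rows downward; lengths in m; the calibration is good to about 2 mm. A picture is of the moment at which its call begins. There is no depth.
- r.close_job(): hands the job in; it is judged then, once.
The state is a dict: "time_s": time; "joints": joint angles; "qd": joint speeds; "joint_torque": joint torques, N m; "tcp_pos": TCP position; "eef_rot": TCP orientation; "contact_force": force on the tool from outside, world axes, zero at the start; "moment": the same for the moment, N m; "gripper_width": finger opening in m; "gripper_force": force on a finger pad.
Only numpy, scipy, OpenCV 4.12 (cv2) and the standard library are available. Lean on these libraries where they do the work, as an engineer would, in place of code of your own. Each camera call takes 0.05 s, during which the arm holds its last target. There are 200 camera calls.

## Working session

There is one attempt and no reset: what is moved stays moved. The work goes in short steps, Python scripts to look and compute and a tool call to move; the robot and the scene stay as the last step left them, time stands still between calls to the robot, and variables do not carry over. Pictures are saved under pics/ and viewed, at most 10 in all, crops included, and the job is handed in when it is done.

Besides the shell and the picture viewer there is one more tool, called after "Call:" as a command line: name --argument value ..., lists and objects as JSON in quotes. send_rows: Moves the arm, as the interface text tells. Its arguments: {"type":"object","properties":{"steps":{"type":"array","items":{"type":"object","properties":{"dp":{"type":"array","items":{"type":"number"}},"roll":{"type":"number"},"jaw":{"type":"number"}}}},"newtons":{"type":"number"}},"required":["steps"]}

```bash
mkdir -p pics; ls; python3 - <<'E'
from plant import r
import cv2,numpy as np
s=r.get_state();print(s)
ims=[]
for n in("side","top"):
    c=r.capture(n);cv2.imwrite(f"pics/{n}0.png",c["image"]);np.savez(f"{n}0.npz",**c)
    R=cv2.Rodrigues(np.array(c["rvec"],float))[0];print(n,c["K"],-R.T@np.array(c["tvec"]).ravel())
E
```

```text
pics
{'time_s': 0.0, 'joints': array([ 9.25389611e+01,  2.05901233e+01,  6.34714507e-01, -2.28126211e-02,
       -7.01352827e+01, -1.65057148e+01]), 'qd': array([-0.04854823,  0.01818042, -0.01859499, -0.10359934,  0.01088013,
        0.00387262]), 'joint_torque': array([ 8.63644673e-04, -5.82716274e+01,  2.93061072e+01,  6.99706972e+00,
        7.16474999e-03, -1.50871174e-04]), 'tcp_pos': array([0.16282605, 0.65458892, 0.23963615]), 'eef_rot': array([ 1.79906952e+02, -5.20756939e-03, -1.39745182e+01]), 'contact_force': array([ 0.42438196, -0.12088986, -0.34935686]), 'moment': array([ 0.02247217, -0.02298573,  0.03626904]), 'gripper_force': 0.0, 'gripper_width': 0.08764400357079688}
side [[536.50089837   0.         315.49791251]
 [  0.         536.50089837 245.27184708]
 [  0.           0.           1.        ]] [0.41001878 0.97000994 1.14182247]
top [[502.82878227   0.         320.10239634]
 [  0.         502.82878227 243.60195213]
 [  0.           0.           1.        ]] [0.45300951 0.05656034 1.37341294]
```

View pics/side0.png

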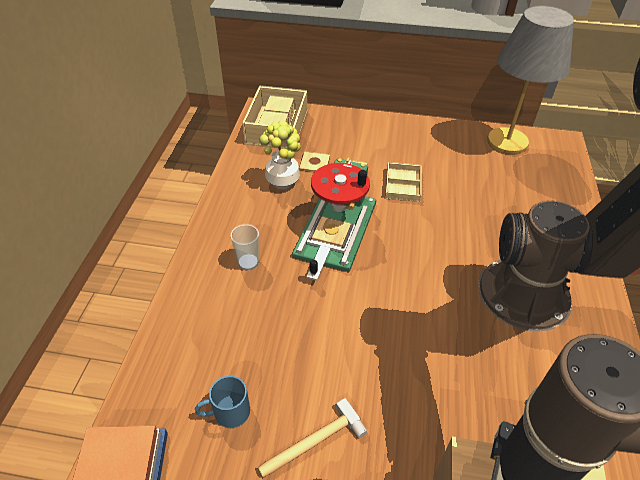

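View pics/top0.png

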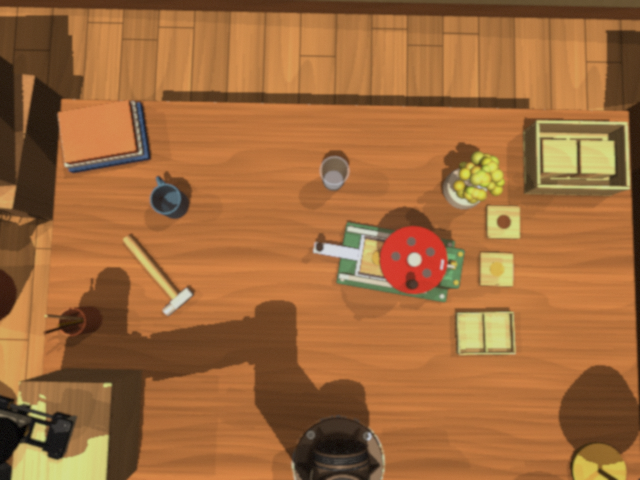

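The side view shows the press at about (340,205). In the top view the red wheel is near (413,260) with hub (414,260), crank knob (411,284) and handle (319,246). The vase at (465,188) is close to the wheel. Next I'll measure positions.

```bash
cat >h.py <<'E'
import cv2,numpy as np
def ray(c,u,v,z):
    K=c["K"];R=cv2.Rodrigues(np.array(c["rvec"],float))[0];t=np.array(c["tvec"],float).ravel()
    p=cv2.undistortPoints(np.array([[[u,v]]],float),K,None)[0,0]
    d=R.T@np.array([p[0],p[1],1]);o=-R.T@t
    return o+d*(z-o[2])/d[2]
def blob(m,lo=10):
    n,l,s,c=cv2.connectedComponentsWithStats(m.astype(np.uint8));return [(s[i,4],c[i].round(1),s[i,:4]) for i in range(1,n) if s[i,4]>=lo]
E
python3 - <<'E'
from h import *
for n in("top","side"):
    c=np.load(n+"0.npz");im=c["image"];b,g,rr=[im[...,i].astype(int) for i in range(3)]
    red=(rr>130)&(g<60)&(b<60)
    cs=[x for x in cv2.findContours(red.astype(np.uint8),cv2.RETR_EXTERNAL,2)[0] if len(x)>20]
    x=max(cs,key=cv2.contourArea);h=cv2.convexHull(x);e=cv2.fitEllipse(h);print(n,"red",e,ray(c,*e[0],.173))
    x0,y0,w,hh=(290,220,180,90) if n=="top" else (280,150,110,140)
    s=im[y0:y0+hh,x0:x0+w].astype(int)
    for nm,m in(("dark",s.max(2)<45),("white",s.min(2)>170),("green",(s[...,1]>s[...,2]+25)&(s[...,1]>s[...,0]+15)),):
        for a,ct,bx in blob(m,8):
            u,v=ct+[x0,y0];print(nm,a,u,v,bx+[x0,y0,0,0],[ray(c,u,v,z).round(3)[:2] for z in(.022,.062,.082,.182,.2,.222)])
    m=((s[...,1]>s[...,2]+25)&(s[...,1]>s[...,0]+15)).astype(np.uint8)
    R=cv2.minAreaRect(cv2.findNonZero(m));bp=cv2.boxPoints(R)+[x0,y0];print("rect",R,[ray(c,*p,.022).round(3)[:2] for p in bp])
E
```

```text
top red ((413.3837890625, 258.6651306152344), (64.79290008544922, 67.37352752685547), 161.7637939453125) [ 0.53112069 -0.16387206  0.173     ]
white 101 362.1 230.8 [348 227  29   8] [array([ 0.613, -0.053]), array([ 0.609, -0.049]), array([ 0.606, -0.048]), array([ 0.594, -0.04 ]), array([ 0.592, -0.038]), array([ 0.59 , -0.036])]
white 500 344.8 252.1 [320 235  44  41] [array([ 0.555, -0.007]), array([ 0.552, -0.005]), array([ 0.55 , -0.004]), array([0.543, 0.001]), array([0.541, 0.002]), array([0.54 , 0.003])]
white 108 414.1 259.1 [409 254  11  12] [array([ 0.54 , -0.194]), array([ 0.537, -0.186]), array([ 0.536, -0.182]), array([ 0.53 , -0.164]), array([ 0.528, -0.161]), array([ 0.527, -0.157])]
white 114 359.6 279.1 [340 275  47  10] [array([ 0.483, -0.048]), array([ 0.482, -0.045]), array([ 0.482, -0.043]), array([ 0.479, -0.035]), array([ 0.479, -0.034]), array([ 0.479, -0.032])]
green 51 362.5 226.2 [348 223  29   7] [array([ 0.626, -0.053]), array([ 0.621, -0.05 ]), array([ 0.618, -0.049]), array([ 0.606, -0.04 ]), array([ 0.603, -0.039]), array([ 0.6  , -0.037])]
green 190
[... 4195 characters left out ...]
rray([ 0.49 , -0.379]), array([ 0.489, -0.354]), array([ 0.481, -0.229]), array([ 0.48 , -0.207]), array([ 0.478, -0.179])]
green 1132 348.4 229.6 [320 197  56  74] [array([ 0.492, -0.129]), array([ 0.489, -0.09 ]), array([ 0.487, -0.07 ]), array([0.48 , 0.028]), array([0.479, 0.046]), array([0.477, 0.067])]
green 373 307.1 242.4 [292 199  29  62] [array([ 0.601, -0.057]), array([ 0.594, -0.02 ]), array([ 0.591, -0.002]), array([0.574, 0.09 ]), array([0.571, 0.106]), array([0.567, 0.126])]
rect ((59.32759094238281, 64.4310302734375), (59.236812591552734, 111.60289764404297), 21.801410675048828) [array([ 0.636, -0.001]), array([ 0.593, -0.486]), array([ 0.4  , -0.404]), array([0.475, 0.05 ])]
```

```bash
cat >>h.py <<'E'
def plan(p,rows,jaw):
    """p, rows: x,y,z (m), yaw (deg); prints calls of 5 rows in tool axes"""
    p=np.array(p,float)
    for i in range(0,len(rows),5):
        a=np.radians(p[3]);T=np.array([[np.cos(a),np.sin(a),0],[np.sin(a),-np.cos(a),0],[0,0,-1]]);o=[]
        for q in rows[i:i+5]:
            q=np.array(q,float);d=(T@(q[:3]-p[:3])*1000).round(1);ro=round(float(np.radians(p[3]-q[3])),3);o.append('{"dp":%s,"roll":%s,"jaw":%s}'%(d.tolist(),ro,jaw))
        print("["+",".join(o)+"]");p=np.r_[p[:3]+T.T@d/1000,p[3]-np.degrees(ro)]
    print("end",p.round(4).tolist())
def lin(a,b,n):return [np.array(a)+(np.array(b)-np.array(a))*k/n for k in range(1,n+1)]
E
python3 - <<'E'
from h import *
a=[.163,.655,.241,-14];plan(a,lin(a,[.563,.065,.2,-98.5],15),100)
E
```

```text
[{"dp":[35.4, 31.7, 2.7],"roll":0.098,"jaw":100},{"dp":[70.8, 63.4, 5.5],"roll":0.197,"jaw":100},{"dp":[106.2, 95.1, 8.2],"roll":0.295,"jaw":100},{"dp":[141.6, 126.9, 10.9],"roll":0.393,"jaw":100},{"dp":[177.0, 158.6, 13.7],"roll":0.492,"jaw":100}]
[{"dp":[46.1, 11.2, 2.7],"roll":0.098,"jaw":100},{"dp":[92.3, 22.5, 5.4],"roll":0.196,"jaw":100},{"dp":[138.5, 33.7, 8.2],"roll":0.295,"jaw":100},{"dp":[184.6, 44.9, 10.9],"roll":0.393,"jaw":100},{"dp":[230.8, 56.2, 13.6],"roll":0.491,"jaw":100}]
[{"dp":[46.0, -11.9, 2.8],"roll":0.099,"jaw":100},{"dp":[92.0, -23.8, 5.5],"roll":0.197,"jaw":100},{"dp":[138.0, -35.6, 8.2],"roll":0.295,"jaw":100},{"dp":[184.1, -47.5, 11.0],"roll":0.393,"jaw":100},{"dp":[230.1, -59.4, 13.7],"roll":0.492,"jaw":100}]
end [0.5631, 0.065, 0.2, -98.5113]
```

Call:
send_rows --steps '[{"dp":[35,32,3],"roll":0.098,"jaw":100},{"dp":[71,63,5.5],"roll":0.197,"jaw":100},{"dp":[106,95,8],"roll":0.295,"jaw":100},{"dp":[142,127,11],"roll":0.393,"jaw":100},{"dp":[177,158.5,13.5],"roll":0.492,"jaw":100}]'

```text
time_s: 0.72
tcp_pos: [0.297, 0.4569, 0.2267]
eef_rot: [180.0, -0.0, -42.3]
contact_force: [0.5, -0.4, 0.6]
gripper_width: 0.0876
gripper_force: 0.0
```

Call:
send_rows --steps '[{"dp":[46,11,3],"roll":0.098,"jaw":100},{"dp":[92,22.5,5.5],"roll":0.196,"jaw":100},{"dp":[138.5,33.5,8],"roll":0.295,"jaw":100},{"dp":[184.5,45,11],"roll":0.393,"jaw":100},{"dp":[231,56,13.5],"roll":0.491,"jaw":100}]'

```text
time_s: 1.35
tcp_pos: [0.4306, 0.2604, 0.2134]
eef_rot: [180.0, -0.0, -70.5]
contact_force: [0.9, -0.1, -0.3]
gripper_width: 0.0878
gripper_force: 0.0
```

Call:
send_rows --steps '[{"dp":[46,-12,3],"roll":0.099,"jaw":100},{"dp":[92,-24,5.5],"roll":0.197,"jaw":100},{"dp":[138,-35.5,8],"roll":0.295,"jaw":100},{"dp":[184,-47.5,11],"roll":0.393,"jaw":100},{"dp":[230,-59.5,13.5],"roll":0.492,"jaw":60}]'

```text
time_s: 1.98
tcp_pos: [0.5642, 0.064, 0.1997]
eef_rot: [180.0, -0.0, -98.7]
contact_force: [0.5, 1.1, 0.2]
gripper_width: 0.082
gripper_force: 0.0
```

```bash
python3 - <<'E'
from plant import r
from h import *
s=r.get_state();print(s["time_s"],s["tcp_pos"],s["eef_rot"],s["joints"].round(1),s["contact_force"])
c=r.capture("wrist");cv2.imwrite("pics/w1.png",c["image"]);np.savez("w1.npz",**c)
im=c["image"].astype(int);
for a,ct,bx in blob(im.max(2)<45,150): print(a,ct,bx,[ray(c,*ct,z).round(4)[:2] for z in(.062,.082,.222)])
E
```

```text
1.975 [0.56421545 0.06401156 0.19971231] [ 1.79973965e+02 -9.99977608e-03 -9.86640983e+01] [ 26.2  12.3 -16.4  -0.  -61.3 -34.9] [0.5121536 1.1239812 0.2314029]
338 [308.5 219.8] [300 208  18  24] [array([0.5673, 0.0576]), array([0.5663, 0.0528]), array([0.5594, 0.0189])]
40376 [219.3 383.7] [  0 277 640 177] [array([0.6741, 0.2008]), array([0.6655, 0.1858]), array([0.6055, 0.0807])]
779 [214.2 299.6] [194 276  33  39] [array([0.6591, 0.1156]), array([0.6516, 0.1067]), array([0.599 , 0.0439])]
724 [412.3 300.3] [401 277  32  38] [array([0.4893, 0.1422]), array([0.4939, 0.1314]), array([0.5258, 0.0554])]
8582 [567.5 322.4] [469 277 171 102] [array([0.3551, 0.1845]), array([0.3692, 0.1706]), array([0.4678, 0.0736])]
335 [197.7 356. ] [189 346  21  24] [array([0.6868, 0.1686]), array([0.6774, 0.1559]), array([0.611 , 0.0668])]
318 [429.1 356.4] [418 347  20  23] [array([0.4783, 0.2009]), array([0.4837, 0.1858]), array([0.521 , 0.0807])]
447 [479.9 471.1] [457 465  40  15] [array([0.4354, 0.344 ]), array([0.4438, 0.3188]), array([0.5025, 0.1425])]
1213 [575.2 472.4] [521 465  98  15] [array([0.3394, 0.3604]), array([0.3546, 0.334 ]), array([0.461 , 0.1496])]
256 [630.9 472.3] [621 465  19  15] [array([0.2832, 0.3688]), array([0.3024, 0.3419]), array([0.4368, 0.1532])]
```

View pics/w1.png

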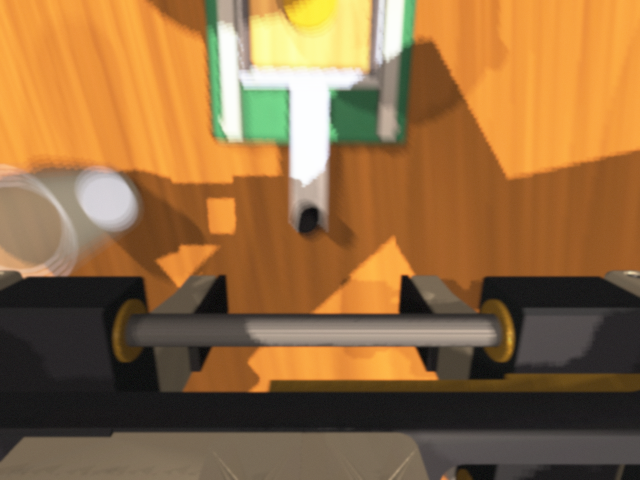

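The wrist view shows the handle knob at (308,219) on its tongue, the base's front corners at about (215,142) and (406,142), and the tumbler to the left, with its base near (107,200).

```bash
python3 - <<'E'
from h import *
c=np.load("w1.npz");t=np.load("top0.npz");s=np.load("side0.npz")
print("wrist cam",-cv2.Rodrigues(c["rvec"])[0].T@c["tvec"].ravel())
for q in((215,142),(406,142)):print("corner",ray(c,*q,.022).round(4))
for q in((208,0),(414,0)):print("side edge",ray(c,*q,.022).round(4))
print("tumbler base",ray(c,107,200,.005),ray(t,333,180,.01),ray(s,247,262,.01))
im=c["image"][190:245,280:335].astype(int);print(im.mean(2)[::4,::3].round().astype(int))
it=t["image"][236:256,308:332].astype(int).mean(2).astype(int);print(it[::2])
for z in(.062,.082):print(ray(t,319.5,246,z))
E
```

```text
wrist cam [ 0.55339863 -0.01052915  0.34348686]
corner [ 0.6392 -0.014   0.022 ]
corner [0.4745 0.0111 0.022 ]
side edge [ 0.6201 -0.1206  0.022 ]
side edge [ 0.4597 -0.0962  0.022 ]
tumbler base [0.75842508 0.02290226 0.005     ] [0.75393869 0.02858986 0.01      ] [0.75440018 0.03557994 0.01      ]
[[ 90  89  93 129 154 174 176 175 175 177 176 174 177 187 185 158 115  73
   74]
 [ 91  90  91 132 158 177 176 175 175 175 174 174 177 187 183 156 116  73
   71]
 [ 92  90  92 129 156 178 177 169 164 170 173 173 177 184 179 154 111  75
   74]
 [ 92  90  93 128 160 175 161 144 135 131 136 153 172 186 178 153 110  74
   72]
 [ 93  91  91 128 154 163 148 121  99  94  85  87 118 167 177 151 107  73
   72]
 [ 92  92  92 126 139 148 135 105  54  24  16  17  30 106 145 144 106  74
   72]
 [ 91  91  93 123 126 133 117  59  22  23  20  15  21  80 110 120 102  72
   72]
 [ 91  91  89 113 115 121 102  36  29  28  27  22  23  76  94 108  90  73
   71]
 [ 92  90  89 117 106 109  90  30  28  30  31  30  38  79  90 106  90  73
   73]
 [ 93  91  91  93 106 106  77  28  31  29  31  26  37  58  83  98  90 
[... 716 characters left out ...]
96  89  88  88  83  82]
 [123 124 125 123 126 139 159 154 119  81  64  59  62  73  96 135 168 186
  189 188 184 177 164 151]
 [120 119 118 116 118 137 158 149 106  72  63  63  63  69  98 149 193 211
  215 216 214 216 213 213]
 [111 106 104 104 118 149 172 159 112  75  63  64  62  70 101 153 196 213
  216 217 216 216 217 216]
 [115 109 106 110 130 167 195 191 165 129  99  86  94 125 162 194 211 215
  216 216 217 216 218 217]
 [115 111 108 109 122 149 174 180 180 178 176 175 183 194 207 213 216 215
  215 217 216 216 217 216]
 [113 114 111 112 113 117 119 121 121 125 134 142 144 148 152 163 171 183
  191 196 199 200 205 210]]
[0.56621809 0.06158067 0.062     ]
[0.56449157 0.0615041  0.082     ]
```

Call:
send_rows --steps '[{"dp":[3,-2,35],"roll":0,"jaw":60},{"dp":[3,-2,70],"roll":0,"jaw":60},{"dp":[3,-2,105],"roll":0,"jaw":60},{"dp":[3,-2,130],"roll":0,"jaw":60},{"dp":[3,-2,138],"roll":0,"jaw":60}]'

```text
time_s: 2.65
tcp_pos: [0.5641, 0.0617, 0.0603]
eef_rot: [179.8, -0.1, -98.5]
contact_force: [-0.0, -0.9, 0.6]
gripper_width: 0.0522
gripper_force: 0.0
```

Call:
send_rows --steps '[{"dp":[0,0,0],"roll":0,"jaw":20},{"dp":[0,0,0],"roll":0,"jaw":15},{"dp":[0,0,0],"roll":0,"jaw":10},{"dp":[0,0,0],"roll":0,"jaw":10}]' --newtons 20

```text
time_s: 3.15
tcp_pos: [0.5651, 0.0624, 0.0628]
eef_rot: [-180.0, 0.0, -98.5]
contact_force: [-3.2, 0.6, 6.0]
gripper_width: 0.0212
gripper_force: 20.0
```

```bash
python3 - <<'E'
from plant import r
from h import *
s=r.get_state();print(s["time_s"],s["tcp_pos"],s["eef_rot"],s["contact_force"],s["gripper_width"],s["gripper_force"])
E
```

```text
3.15 [0.56506533 0.06236437 0.0627948 ] [-1.79989257e+02  2.78729227e-02 -9.84853984e+01] [-3.22691005  0.57476885  6.0034917 ] 0.021217586658699345 20.000824867165647
```

Call:
send_rows --steps '[{"dp":[4,0,0],"roll":0,"jaw":10},{"dp":[10,0,0],"roll":0,"jaw":10},{"dp":[16,0,0],"roll":0,"jaw":10},{"dp":[22,0,0],"roll":0,"jaw":10},{"dp":[28,0,0],"roll":0,"jaw":10}]'

```text
time_s: 3.78
tcp_pos: [0.5609, 0.0349, 0.0628]
eef_rot: [-180.0, 0.0, -98.5]
contact_force: [-4.3, 3.4, 6.9]
gripper_width: 0.0213
gripper_force: 20.0
```

Call:
send_rows --steps '[{"dp":[6,0,0],"roll":0,"jaw":10},{"dp":[12,0,0],"roll":0,"jaw":10},{"dp":[18,0,0],"roll":0,"jaw":10},{"dp":[23,0,0],"roll":0,"jaw":10},{"dp":[27,0,0],"roll":0,"jaw":10}]'

```text
time_s: 4.4
tcp_pos: [0.5568, 0.0081, 0.0628]
eef_rot: [180.0, 0.0, -98.5]
contact_force: [-4.9, 3.7, 6.7]
gripper_width: 0.0215
gripper_force: 20.0
```

Call:
send_rows --steps '[{"dp":[2,0,0],"roll":0,"jaw":10},{"dp":[3,0,0],"roll":0,"jaw":10},{"dp":[4,0,0],"roll":0,"jaw":10},{"dp":[5,0,0],"roll":0,"jaw":10},{"dp":[6,0,0],"roll":0,"jaw":10}]'

```text
time_s: 5.03
tcp_pos: [0.5559, 0.0023, 0.0628]
eef_rot: [180.0, 0.0, -98.5]
contact_force: [-4.0, 3.0, 5.5]
gripper_width: 0.0212
gripper_force: 20.0
```

Call:
send_rows --steps '[{"dp":[1,0,0],"roll":0,"jaw":10},{"dp":[2,0,0],"roll":0,"jaw":10},{"dp":[3,0,0],"roll":0,"jaw":10},{"dp":[4,0,0],"roll":0,"jaw":10}]'

```text
time_s: 5.52
tcp_pos: [0.5553, -0.0017, 0.0628]
eef_rot: [180.0, 0.0, -98.5]
contact_force: [-4.7, 4.2, 6.4]
gripper_width: 0.021
gripper_force: 20.0
```

Call:
send_rows --steps '[{"dp":[1,0,0],"roll":0,"jaw":10},{"dp":[2,0,0],"roll":0,"jaw":10}]'

```text
time_s: 5.78
tcp_pos: [0.5549, -0.0037, 0.0628]
eef_rot: [180.0, 0.0, -98.5]
contact_force: [-3.1, 4.1, 6.9]
gripper_width: 0.0213
gripper_force: 20.0
```

Call:
send_rows --steps '[{"dp":[1,0,0],"roll":0,"jaw":10},{"dp":[2,0,0],"roll":0,"jaw":10}]'

```text
time_s: 6.02
tcp_pos: [0.5547, -0.0056, 0.0628]
eef_rot: [180.0, 0.0, -98.5]
contact_force: [-5.7, 4.1, 7.0]
gripper_width: 0.0214
gripper_force: 20.0
```

Call:
send_rows --steps '[{"dp":[1,0,0],"roll":0,"jaw":10}]'

```text
time_s: 6.15
tcp_pos: [0.5546, -0.0061, 0.0628]
eef_rot: [-180.0, 0.1, -98.5]
contact_force: [-5.0, 10.8, 7.7]
gripper_width: 0.0214
gripper_force: 20.0
```

Call:
send_rows --steps '[{"dp":[-0.5,0,0],"roll":0,"jaw":10},{"dp":[-0.5,0,0],"roll":0,"jaw":60},{"dp":[-0.5,0,0],"roll":0,"jaw":60},{"dp":[-0.5,0,0],"roll":0,"jaw":60}]'

```text
time_s: 6.65
tcp_pos: [0.555, -0.0067, 0.0621]
eef_rot: [-180.0, -0.0, -98.5]
contact_force: [-0.4, -0.8, -0.2]
gripper_width: 0.0458
gripper_force: 0.0
```

Call:
send_rows --steps '[{"dp":[0,0,-20],"roll":0,"jaw":60},{"dp":[0,0,-60],"roll":0,"jaw":60},{"dp":[0,0,-110],"roll":0,"jaw":60},{"dp":[0,0,-160],"roll":0,"jaw":60},{"dp":[0,0,-207],"roll":0,"jaw":60}]'

```text
time_s: 7.28
tcp_pos: [0.5549, -0.0067, 0.271]
eef_rot: [-180.0, 0.0, -98.5]
contact_force: [1.7, -0.1, -0.9]
gripper_width: 0.0528
gripper_force: 0.0
```

```bash
python3 - <<'E'
from plant import r
from h import *
s=r.get_state();print(s["time_s"],s["tcp_pos"],s["eef_rot"],s["contact_force"])
a=[*s["tcp_pos"],s["eef_rot"][2]];plan(a,lin(a,[.470,-.155,.27,-8.6],10),60)
E
```

```text
7.275 [ 0.55485953 -0.00674318  0.2709703 ] [-1.79965095e+02  1.12409303e-02 -9.84907015e+01] [ 1.73519309 -0.08333492 -0.92881442]
[{"dp":[15.9, 6.2, 0.1],"roll":-0.157,"jaw":60},{"dp":[31.8, 12.4, 0.2],"roll":-0.314,"jaw":60},{"dp":[47.7, 18.6, 0.3],"roll":-0.471,"jaw":60},{"dp":[63.7, 24.8, 0.4],"roll":-0.628,"jaw":60},{"dp":[79.6, 31.0, 0.5],"roll":-0.784,"jaw":60}]
[{"dp":[6.9, 15.6, 0.1],"roll":-0.157,"jaw":60},{"dp":[13.8, 31.3, 0.2],"roll":-0.314,"jaw":60},{"dp":[20.6, 46.9, 0.3],"roll":-0.471,"jaw":60},{"dp":[27.5, 62.5, 0.4],"roll":-0.628,"jaw":60},{"dp":[34.4, 78.2, 0.5],"roll":-0.785,"jaw":60}]
end [0.47, -0.155, 0.27, -8.5936]
```

Call:
send_rows --steps '[{"dp":[16,6,0],"roll":-0.157,"jaw":60},{"dp":[32,12.5,0],"roll":-0.314,"jaw":60},{"dp":[47.5,18.5,0],"roll":-0.471,"jaw":60},{"dp":[63.5,25,0.5],"roll":-0.628,"jaw":60},{"dp":[79.5,31,0.5],"roll":-0.784,"jaw":60}]'

```text
time_s: 7.9
tcp_pos: [0.5122, -0.0812, 0.2685]
eef_rot: [180.0, 0.0, -53.3]
contact_force: [0.7, 0.2, -0.3]
gripper_width: 0.0523
gripper_force: 0.0
```

Call:
send_rows --steps '[{"dp":[7,15.5,0],"roll":-0.157,"jaw":60},{"dp":[14,31,0],"roll":-0.314,"jaw":60},{"dp":[20.5,47,0.5],"roll":-0.471,"jaw":60},{"dp":[27.5,62.5,0.5],"roll":-0.628,"jaw":60},{"dp":[34.5,78,0.5],"roll":-0.785,"jaw":60}]'

```text
time_s: 8.52
tcp_pos: [0.4699, -0.1553, 0.268]
eef_rot: [180.0, 0.0, -8.3]
contact_force: [0.1, 0.0, -0.3]
gripper_width: 0.0526
gripper_force: 0.0
```

```bash
python3 - <<'E'
from plant import r
from h import *
s=r.get_state();print(s["time_s"],s["tcp_pos"],s["eef_rot"],s["joints"].round(1),s["contact_force"])
c=r.capture("wrist");cv2.imwrite("pics/w2.png",c["image"]);np.savez("w2.npz",**c)
print("cam",-cv2.Rodrigues(c["rvec"])[0].T@c["tvec"].ravel())
im=c["image"].astype(int)
for a,ct,bx in blob((im.max(2)<60)[:275],100): print("dark",a,ct,bx,[ray(c,*ct,z).round(4)[:2] for z in(.2,.222)])
for a,ct,bx in blob(im.min(2)>170,300): print("white",a,ct,bx,[ray(c,*ct,z).round(4)[:2] for z in(.173,.182)])
E
```

```text
8.525 [ 0.46992844 -0.15525676  0.26800674] [ 1.79998608e+02  2.76170840e-03 -8.29462030e+00] [  4.5   2.3 -18.9   0.  -68.8  77.2] [ 0.11741608  0.03876166 -0.32483469]
cam [ 0.54493918 -0.16619897  0.41175892]
dark 477 [146.9 148.8] [131 141  33  18] [array([ 0.5489, -0.0697]), array([ 0.5485, -0.0797])]
dark 615 [316.4 245.3] [301 232  32  30] [array([ 0.4768, -0.1583]), array([ 0.4839, -0.1591])]
white 321 [315.2 175.1] [297 170  37  12] [array([ 0.5168, -0.1634]), array([ 0.5178, -0.1635])]
white 440 [546.7 234.4] [526 226  40  17] [array([ 0.4529, -0.3171]), array([ 0.4564, -0.3114])]
white 352 [486.  243.7] [462 236  44  15] [array([ 0.4522, -0.2752]), array([ 0.4557, -0.2711])]
white 326 [553.4 274.4] [536 266  29  20] [array([ 0.4218, -0.323 ]), array([ 0.4264, -0.3171])]
```

View pics/w2.png

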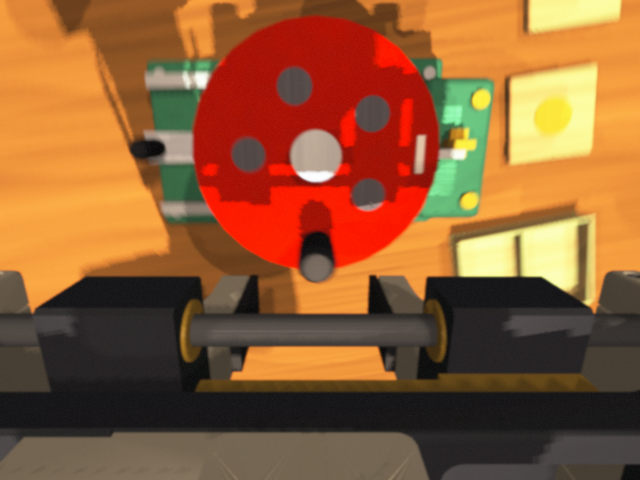

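The wrist view shows the hub centre at (316,155), the knob's top face at about (317,266) midway between the jaws, and the lug at (455,153) next to the brass dog at about (462,140) on the column side.

```bash
python3 - <<'E'
from h import *
c=np.load("w2.npz")
print("knob top",ray(c,317,266,.222),"hub",ray(c,316,155,.182),"handle",ray(c,147,148,.062))
im=c["image"].astype(int);m=((im[...,2]>90)&(im[...,1]<60)&(im[...,0]<60)).astype(np.uint8);m[272:]=0
h=cv2.convexHull(max(cv2.findContours(m,cv2.RETR_EXTERNAL,2)[0],key=cv2.contourArea)).reshape(-1,2)
P=np.array([ray(c,*q,.173)[:2] for q in h if q[1]<262])
A=np.c_[2*P,np.ones(len(P))];s=np.linalg.lstsq(A,(P**2).sum(1),rcond=None)[0];print("circle",s[:2],np.sqrt(s[2]+s[:2]@s[:2]))
E
```

```text
knob top [ 0.47161063 -0.15770114  0.222     ] hub [ 0.53018784 -0.16582174  0.182     ] handle [ 0.55216402 -0.00708924  0.062     ]
circle [ 0.53289763 -0.16670505] 0.08161607856820449
```

Call:
send_rows --steps '[{"dp":[2,1.5,20],"roll":0,"jaw":60},{"dp":[2,1.5,40],"roll":0,"jaw":60},{"dp":[2,1.5,58],"roll":0,"jaw":60},{"dp":[2,1.5,66],"roll":0,"jaw":60}]'

```text
time_s: 9.07
tcp_pos: [0.4716, -0.1564, 0.2011]
eef_rot: [180.0, 0.1, -8.7]
contact_force: [0.1, -0.6, -0.5]
gripper_width: 0.0527
gripper_force: 0.0
```

Call:
send_rows --steps '[{"dp":[0,0,0],"roll":0,"jaw":30},{"dp":[0,0,0],"roll":0,"jaw":20},{"dp":[0,0,0],"roll":0,"jaw":15},{"dp":[0,0,0],"roll":0,"jaw":15}]' --newtons 35

```text
time_s: 9.57
tcp_pos: [0.4724, -0.1562, 0.2026]
eef_rot: [-180.0, -0.1, -8.6]
contact_force: [-0.0, 2.3, 3.1]
gripper_width: 0.0228
gripper_force: 35.0
```

```bash
python3 - <<'E'
from plant import r
from h import *
s=r.get_state();print(s["time_s"],s["tcp_pos"],s["eef_rot"],s["contact_force"],s["gripper_width"],s["gripper_force"])
u=lambda d:np.array([-np.cos(np.radians(d)),np.sin(np.radians(d))])  # press frame knob dir
a=np.radians(-8.5);R=np.array([[np.cos(a),-np.sin(a)],[np.sin(a),np.cos(a)]])
p=[*s["tcp_pos"],s["eef_rot"][2]]
rows=[[*(s["tcp_pos"][:2]+.06*R@(u(d)-u(0))),s["tcp_pos"][2],p[3]] for d in [5,*range(13,342,8)]]
plan(p,rows,15)
E
```

```text
9.575 [ 0.47243427 -0.15621768  0.20263753] [-1.79967810e+02 -6.29640062e-02 -8.58535770e+00] [-0.03119011  2.25156302  3.07069648] 0.022844368166851696 35.000434370012954
[{"dp":[0.2, -5.2, 0.0],"roll":0.0,"jaw":15},{"dp":[1.5, -13.5, 0.0],"roll":0.0,"jaw":15},{"dp":[4.0, -21.5, 0.0],"roll":0.0,"jaw":15},{"dp":[7.5, -29.1, 0.0],"roll":0.0,"jaw":15},{"dp":[12.0, -36.1, 0.0],"roll":0.0,"jaw":15}]
[{"dp":[5.5, -6.4, 0.0],"roll":0.0,"jaw":15},{"dp":[11.8, -11.9, 0.0],"roll":0.0,"jaw":15},{"dp":[18.8, -16.4, 0.0],"roll":0.0,"jaw":15},{"dp":[26.4, -20.0, 0.0],"roll":0.0,"jaw":15},{"dp":[34.4, -22.4, 0.0],"roll":0.0,"jaw":15}]
[{"dp":[8.3, -1.4, 0.0],"roll":0.0,"jaw":15},{"dp":[16.7, -1.5, 0.0],"roll":0.0,"jaw":15},{"dp":[25.0, -0.5, 0.0],"roll":0.0,"jaw":15},{"dp":[33.0, 1.7, 0.0],"roll":0.0,"jaw":15},{"dp":[40.8, 4.9, 0.0],"roll":0.0,"jaw":15}]
[{"dp":[7.1, 4.3, 0.0],"roll":0.0,"jaw":15},{"dp":[13.7, 9.6, 0.0],"roll":0.0,"jaw":15},{"dp":[19.4, 15.7, 0.0],"roll":0.0,"jaw":15},{"dp":[24.2, 22.5, 0.0],"roll":0.0,"jaw":15},{"dp":[28.0, 30.0, 0.0],"roll":0.0,"jaw":15}]
[{"dp":[2.7, 7.9, 0.0],
[... 363 characters left out ...]
l":0.0,"jaw":15},{"dp":[-24.6, 32.8, 0.0],"roll":0.0,"jaw":15}]
[{"dp":[-7.4, 4.1, 0.0],"roll":0.0,"jaw":15},{"dp":[-15.2, 7.1, 0.0],"roll":0.0,"jaw":15},{"dp":[-23.3, 9.0, 0.0],"roll":0.0,"jaw":15},{"dp":[-31.7, 9.7, 0.0],"roll":0.0,"jaw":15},{"dp":[-40.0, 9.3, 0.0],"roll":0.0,"jaw":15}]
[{"dp":[-8.2, -1.6, 0.0],"roll":0.0,"jaw":15},{"dp":[-16.2, -4.3, 0.0],"roll":0.0,"jaw":15},{"dp":[-23.6, -8.1, 0.0],"roll":0.0,"jaw":15},{"dp":[-30.5, -12.9, 0.0],"roll":0.0,"jaw":15},{"dp":[-36.6, -18.6, 0.0],"roll":0.0,"jaw":15}]
[{"dp":[-5.3, -6.5, 0.0],"roll":0.0,"jaw":15},{"dp":[-9.6, -13.7, 0.0],"roll":0.0,"jaw":15},{"dp":[-12.9, -21.4, 0.0],"roll":0.0,"jaw":15}]
end [0.4728, -0.176, 0.2026, -8.5854]
```

Call:
send_rows --steps '[{"dp":[0,-5,0],"roll":0,"jaw":15},{"dp":[1.5,-13.5,0],"roll":0,"jaw":15},{"dp":[4,-21.5,0],"roll":0,"jaw":15},{"dp":[7.5,-29,0],"roll":0,"jaw":15},{"dp":[12,-36,0],"roll":0,"jaw":15}]'

```text
time_s: 10.2
tcp_pos: [0.4877, -0.1244, 0.2026]
eef_rot: [179.8, 0.2, -8.6]
contact_force: [-5.5, -10.1, 5.3]
gripper_width: 0.0235
gripper_force: 35.0
```

Call:
send_rows --steps '[{"dp":[5.5,-6.5,0],"roll":0,"jaw":15},{"dp":[12,-12,0],"roll":0,"jaw":15},{"dp":[19,-16.5,0],"roll":0,"jaw":15},{"dp":[26.5,-20,0],"roll":0,"jaw":15},{"dp":[34.5,-22.5,0],"roll":0,"jaw":15}]'

```text
time_s: 10.82
tcp_pos: [0.5234, -0.1059, 0.2025]
eef_rot: [179.9, 0.4, -8.6]
contact_force: [-15.7, 2.9, 14.5]
gripper_width: 0.0229
gripper_force: 35.0
```

Call:
send_rows --steps '[{"dp":[8.5,-1.5,0],"roll":0,"jaw":15},{"dp":[16.5,-1.5,0],"roll":0,"jaw":15},{"dp":[25,-0.5,0],"roll":0,"jaw":15},{"dp":[33,1.5,0],"roll":0,"jaw":15},{"dp":[41,5,0],"roll":0,"jaw":15}]'

```text
time_s: 11.45
tcp_pos: [0.5643, -0.1149, 0.2025]
eef_rot: [-179.9, 0.2, -8.6]
contact_force: [-11.5, 12.1, 13.6]
gripper_width: 0.0228
gripper_force: 35.0
```

```bash
python3 - <<'E'
from plant import r
from h import *
s=r.get_state();print(s["time_s"],s["tcp_pos"],s["contact_force"],s["moment"],s["gripper_width"])
d=s["tcp_pos"][:2]-[.5305,-.1655];print(np.hypot(*d),(180-np.degrees(np.arctan2(*d[::-1]))-8.5)%360)
c=r.capture("side");cv2.imwrite("pics/s3.png",cv2.resize(c["image"][110:290,250:450],None,fx=3,fy=3,interpolation=2))
E
```

```text
11.45 [ 0.56430313 -0.11493697  0.20253079] [-11.50573893  12.095698    13.60910524] [ 4.52676889e+00  4.61924255e+00 -2.55437172e-03] 0.022769803323970873
0.060821634837591204 115.26409387608739
```

View pics/s3.png

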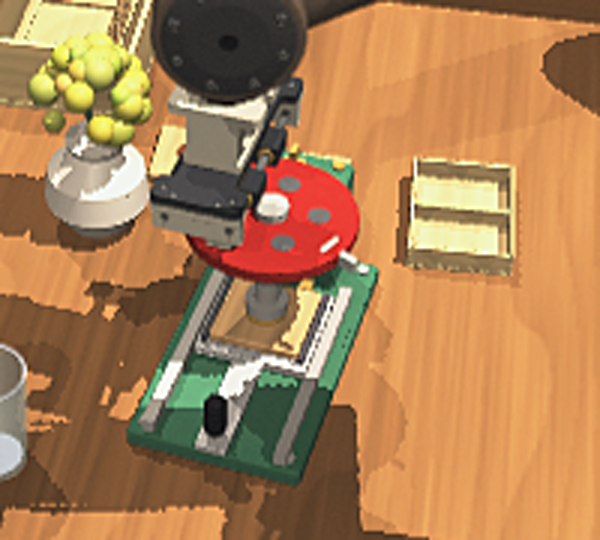

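The crop shows the gripper carrying the knob round, with the wheel about a third of a turn on. The lug is at (350,262), the ram is coming down, and the gripper is clear of the vase.

Call:
send_rows --steps '[{"dp":[7,4.5,0],"roll":0,"jaw":15},{"dp":[13.5,9.5,0],"roll":0,"jaw":15},{"dp":[19.5,15.5,0],"roll":0,"jaw":15},{"dp":[24,22.5,0],"roll":0,"jaw":15},{"dp":[28,30,0],"roll":0,"jaw":15}]'

```text
time_s: 12.12
tcp_pos: [0.5885, -0.1455, 0.2026]
eef_rot: [-179.6, 0.2, -8.5]
contact_force: [-10.9, 28.1, 15.1]
gripper_width: 0.0233
gripper_force: 35.0
```

Call:
send_rows --steps '[{"dp":[2.5,8,0],"roll":0,"jaw":15},{"dp":[4.5,16,0],"roll":0,"jaw":15},{"dp":[5,24.5,0],"roll":0,"jaw":15},{"dp":[4,33,0],"roll":0,"jaw":15},{"dp":[2,41,0],"roll":0,"jaw":15}]'

```text
time_s: 12.75
tcp_pos: [0.5876, -0.1875, 0.2027]
eef_rot: [-179.7, -0.2, -8.5]
contact_force: [2.4, 16.4, 4.8]
gripper_width: 0.0231
gripper_force: 35.0
```

Call:
send_rows --steps '[{"dp":[-3,8,0],"roll":0,"jaw":15},{"dp":[-7,15,0],"roll":0,"jaw":15},{"dp":[-12,22,0],"roll":0,"jaw":15},{"dp":[-18,27.5,0],"roll":0,"jaw":15},{"dp":[-24.5,33,0],"roll":0,"jaw":15}]'

```text
time_s: 13.38
tcp_pos: [0.5591, -0.2188, 0.2027]
eef_rot: [-179.9, -0.3, -8.5]
contact_force: [6.3, 8.5, 0.7]
gripper_width: 0.0229
gripper_force: 35.0
```

```bash
python3 - <<'E'
from plant import r
from h import *
s=r.get_state();print(s["time_s"],s["tcp_pos"],s["contact_force"],s["moment"],s["gripper_width"])
d=s["tcp_pos"][:2]-[.5305,-.1655];print(np.hypot(*d),(180-np.degrees(np.arctan2(*d[::-1]))-8.5)%360)
E
```

```text
13.375 [ 0.559096   -0.21881347  0.2027231 ] [6.34955534 8.53365172 0.69760696] [ 3.30704060e+00 -2.11810878e+00  6.61202374e-04] 0.022904878398460223
0.0604984064855493 233.29201210811803
```

Call:
send_rows --steps '[{"dp":[-7.5,4,0],"roll":0,"jaw":15},{"dp":[-15,7,0],"roll":0,"jaw":15},{"dp":[-23.5,9,0],"roll":0,"jaw":15},{"dp":[-31.5,9.5,0],"roll":0,"jaw":15},{"dp":[-40,9.5,0],"roll":0,"jaw":15}]'

```text
time_s: 14.0
tcp_pos: [0.5182, -0.2238, 0.2027]
eef_rot: [180.0, -0.3, -8.6]
contact_force: [8.7, 0.9, -1.4]
gripper_width: 0.0231
gripper_force: 35.0
```

Call:
send_rows --steps '[{"dp":[-8,-1.5,0],"roll":0,"jaw":15},{"dp":[-16,-4.5,0],"roll":0,"jaw":15},{"dp":[-23.5,-8,0],"roll":0,"jaw":15},{"dp":[-30.5,-13,0],"roll":0,"jaw":15},{"dp":[-36.5,-18.5,0],"roll":0,"jaw":15}]'

```text
time_s: 14.62
tcp_pos: [0.4834, -0.2008, 0.2027]
eef_rot: [179.9, -0.2, -8.6]
contact_force: [5.2, -7.5, -1.9]
gripper_width: 0.0233
gripper_force: 35.0
```

```bash
python3 - <<'E'
from plant import r
from h import *
s=r.get_state();print(s["time_s"],s["tcp_pos"],s["contact_force"],s["gripper_width"])
C=np.array([.5305,-.1655]);d=s["tcp_pos"][:2]-C;th=(180-np.degrees(np.arctan2(*d[::-1]))-8.5)%360;print(np.hypot(*d),th)
u=lambda d:np.array([-np.cos(np.radians(d)),np.sin(np.radians(d))])
a=np.radians(-8.5);R=np.array([[np.cos(a),-np.sin(a)],[np.sin(a),np.cos(a)]])
s0=np.array([.4724,-.1562]);p=[*(s0+.06*R@(u(317)-u(0))),.2026,-8.5]
print("cmd",p)
plan(p,[[*(s0+.06*R@(u(t)-u(0))),.2026,-8.5] for t in (322,327,332,336,340,343,345,347,349,350,351,352,353,354,355,356,357,358,359,360)],15)
E
```

```text
14.625 [ 0.48344118 -0.20084339  0.20269835] [ 5.16804245 -7.49629489 -1.85810146] 0.023311507605556458
0.058853104969305986 314.59172782554873
cmd [np.float64(0.4822933804843941), np.float64(-0.19905293888326658), 0.2026, -8.5]
[{"dp":[-3.4, -4.0, 0.0],"roll":0.0,"jaw":15},{"dp":[-6.4, -8.2, 0.0],"roll":0.0,"jaw":15},{"dp":[-9.1, -12.8, 0.0],"roll":0.0,"jaw":15},{"dp":[-10.9, -16.5, 0.0],"roll":0.0,"jaw":15},{"dp":[-12.5, -20.4, 0.0],"roll":0.0,"jaw":15}]
[{"dp":[-1.0, -3.0, 0.0],"roll":0.0,"jaw":15},{"dp":[-1.6, -5.0, 0.0],"roll":0.0,"jaw":15},{"dp":[-2.1, -7.0, 0.0],"roll":0.0,"jaw":15},{"dp":[-2.5, -9.1, 0.0],"roll":0.0,"jaw":15},{"dp":[-2.7, -10.1, 0.0],"roll":0.0,"jaw":15}]
[{"dp":[-0.2, -1.0, 0.0],"roll":0.0,"jaw":15},{"dp":[-0.3, -2.1, 0.0],"roll":0.0,"jaw":15},{"dp":[-0.5, -3.1, 0.0],"roll":0.0,"jaw":15},{"dp":[-0.6, -4.1, 0.0],"roll":0.0,"jaw":15},{"dp":[-0.7, -5.2, 0.0],"roll":0.0,"jaw":15}]
[{"dp":[-0.1, -1.0, 0.0],"roll":0.0,"jaw":15},{"dp":[-0.1, -2.1, 0.0],"roll":0.0,"jaw":15},{"dp":[-0.2, -3.1, 0.0],"roll":0.0,"jaw":15},{"dp":[-0.2, -4.2, 0.0],"roll":0.0,"jaw":15},{"dp":[-0.2, -5.2, 0.0],"roll":0.0,"jaw":15}]
end [0.4724, -0.1562, 0.2026, -8.5]
```

Call:
send_rows --steps '[{"dp":[-3.5,-4,0],"roll":0,"jaw":15},{"dp":[-6.5,-8,0],"roll":0,"jaw":15},{"dp":[-9,-13,0],"roll":0,"jaw":15},{"dp":[-11,-16.5,0],"roll":0,"jaw":15},{"dp":[-12.5,-20.5,0],"roll":0,"jaw":15}]'

```text
time_s: 15.25
tcp_pos: [0.4733, -0.1788, 0.2026]
eef_rot: [179.9, -0.1, -8.6]
contact_force: [1.3, -7.5, -0.5]
gripper_width: 0.0231
gripper_force: 35.0
```

Call:
send_rows --steps '[{"dp":[-1,-3,0],"roll":0,"jaw":15},{"dp":[-1.5,-5,0],"roll":0,"jaw":15},{"dp":[-2,-7,0],"roll":0,"jaw":15},{"dp":[-2.5,-9,0],"roll":0,"jaw":15},{"dp":[-2.5,-10,0],"roll":0,"jaw":15}]'

```text
time_s: 15.88
tcp_pos: [0.4719, -0.1686, 0.2026]
eef_rot: [179.9, -0.0, -8.6]
contact_force: [-1.0, -5.5, 1.4]
gripper_width: 0.0232
gripper_force: 35.0
```

Call:
send_rows --steps '[{"dp":[0,-1,0],"roll":0,"jaw":15},{"dp":[-0.5,-2,0],"roll":0,"jaw":15}]'

```text
time_s: 16.12
tcp_pos: [0.4718, -0.1666, 0.2027]
eef_rot: [179.9, -0.0, -8.6]
contact_force: [-0.7, -6.4, 0.5]
gripper_width: 0.0236
gripper_force: 35.0
```

Call:
send_rows --steps '[{"dp":[0,-1,0],"roll":0,"jaw":15},{"dp":[0,-2,0],"roll":0,"jaw":15}]'

```text
time_s: 16.38
tcp_pos: [0.4718, -0.1647, 0.2027]
eef_rot: [179.9, -0.0, -8.6]
contact_force: [-1.8, -6.5, 1.7]
gripper_width: 0.0232
gripper_force: 35.0
```

Call:
send_rows --steps '[{"dp":[0,-1,0],"roll":0,"jaw":15},{"dp":[0,-2,0],"roll":0,"jaw":15}]'

```text
time_s: 16.62
tcp_pos: [0.4718, -0.1636, 0.2027]
eef_rot: [179.8, 0.0, -8.6]
contact_force: [-1.6, -14.8, -0.4]
gripper_width: 0.0231
gripper_force: 35.0
```

Call:
send_rows --steps '[{"dp":[0,-1,0],"roll":0,"jaw":15},{"dp":[0,-2,0],"roll":0,"jaw":15}]'

```text
time_s: 16.88
tcp_pos: [0.4719, -0.1622, 0.2027]
eef_rot: [179.7, 0.1, -8.6]
contact_force: [-1.2, -16.3, 0.7]
gripper_width: 0.0236
gripper_force: 35.0
```

Call:
send_rows --steps '[{"dp":[0,-1,0],"roll":0,"jaw":15},{"dp":[0,-2,0],"roll":0,"jaw":15}]'

```text
time_s: 17.12
tcp_pos: [0.472, -0.1603, 0.2026]
eef_rot: [179.7, 0.1, -8.6]
contact_force: [-1.3, -15.8, 1.7]
gripper_width: 0.0231
gripper_force: 35.0
```

Call:
send_rows --steps '[{"dp":[0,-1,0],"roll":0,"jaw":15},{"dp":[0,-1.5,0],"roll":0,"jaw":15}]'

```text
time_s: 17.38
tcp_pos: [0.4721, -0.1588, 0.2026]
eef_rot: [179.7, 0.1, -8.6]
contact_force: [-1.6, -15.5, 1.1]
gripper_width: 0.0235
gripper_force: 35.0
```

Call:
send_rows --steps '[{"dp":[0,-0.5,0],"roll":0,"jaw":15}]'

```text
time_s: 17.5
tcp_pos: [0.4722, -0.1583, 0.2026]
eef_rot: [179.7, 0.1, -8.6]
contact_force: [-2.6, -15.1, 1.5]
gripper_width: 0.0233
gripper_force: 35.0
```

Call:
send_rows --steps '[{"dp":[0,-0.5,0],"roll":0,"jaw":15},{"dp":[0,-1,0],"roll":0,"jaw":15}]'

```text
time_s: 17.75
tcp_pos: [0.4723, -0.1573, 0.2026]
eef_rot: [179.7, 0.1, -8.6]
contact_force: [-2.6, -15.5, 1.6]
gripper_width: 0.0233
gripper_force: 35.0
```

Call:
send_rows --steps '[{"dp":[0,-0.5,0],"roll":0,"jaw":15}]'

```text
time_s: 17.88
tcp_pos: [0.4724, -0.1568, 0.2026]
eef_rot: [179.7, 0.1, -8.6]
contact_force: [-2.8, -15.6, 1.4]
gripper_width: 0.0232
gripper_force: 35.0
```

Call:
send_rows --steps '[{"dp":[0,-0.5,0],"roll":0,"jaw":15}]'

```text
time_s: 18.0
tcp_pos: [0.4724, -0.1564, 0.2026]
eef_rot: [179.7, 0.1, -8.6]
contact_force: [-3.0, -15.2, 1.3]
gripper_width: 0.0234
gripper_force: 35.0
```

Call:
send_rows --steps '[{"dp":[0,-0.5,0],"roll":0,"jaw":15}]'

```text
time_s: 18.12
tcp_pos: [0.4725, -0.1558, 0.2026]
eef_rot: [179.7, 0.1, -8.6]
contact_force: [-3.1, -14.8, 1.7]
gripper_width: 0.0232
gripper_force: 35.0
```

Call:
send_rows --steps '[{"dp":[0,-0.3,0],"roll":0,"jaw":15}]'

```text
time_s: 18.25
tcp_pos: [0.4726, -0.1557, 0.2026]
eef_rot: [179.7, 0.1, -8.6]
contact_force: [-3.0, -16.7, 0.2]
gripper_width: 0.0232
gripper_force: 35.0
```

Call:
send_rows --steps '[{"dp":[0,-0.4,0],"roll":0,"jaw":15}]'

```text
time_s: 18.38
tcp_pos: [0.4726, -0.1556, 0.2026]
eef_rot: [179.7, 0.1, -8.6]
contact_force: [-2.3, -19.3, 0.5]
gripper_width: 0.023
gripper_force: 35.0
```

Call:
send_rows --steps '[{"dp":[0,-0.3,0],"roll":0,"jaw":15}]'

```text
time_s: 18.5
tcp_pos: [0.4725, -0.1555, 0.2026]
eef_rot: [179.7, 0.1, -8.6]
contact_force: [-2.7, -22.1, 0.7]
gripper_width: 0.0235
gripper_force: 35.0
```

Call:
send_rows --steps '[{"dp":[0,-0.4,0],"roll":0,"jaw":15},{"dp":[0,-0.4,0],"roll":0,"jaw":15},{"dp":[0,-0.4,0],"roll":0,"jaw":15},{"dp":[0,-0.4,0],"roll":0,"jaw":15}]'

```text
time_s: 19.0
tcp_pos: [0.4726, -0.1555, 0.2027]
eef_rot: [179.6, 0.1, -8.6]
contact_force: [-2.7, -21.5, -0.3]
gripper_width: 0.0229
gripper_force: 35.0
```

Call:
send_rows --steps '[{"dp":[0,-0.4,0],"roll":0,"jaw":15},{"dp":[0,-0.4,0],"roll":0,"jaw":15},{"dp":[0,-0.4,0],"roll":0,"jaw":15}]'

```text
time_s: 19.38
tcp_pos: [0.4725, -0.1554, 0.2027]
eef_rot: [179.6, 0.1, -8.6]
contact_force: [-1.5, -23.7, -1.5]
gripper_width: 0.023
gripper_force: 35.0
```

Call:
send_rows --steps '[{"dp":[0,-0.4,0],"roll":0,"jaw":15},{"dp":[0,-0.4,0],"roll":0,"jaw":15},{"dp":[0,-0.4,0],"roll":0,"jaw":15},{"dp":[0,-0.4,0],"roll":0,"jaw":15}]'

```text
time_s: 19.88
tcp_pos: [0.4726, -0.1554, 0.2027]
eef_rot: [179.6, 0.1, -8.6]
contact_force: [-1.2, -26.0, -1.2]
gripper_width: 0.0232
gripper_force: 35.0
```

Call:
send_rows --steps '[{"dp":[0,1.5,0],"roll":0,"jaw":15},{"dp":[0,3,0],"roll":0,"jaw":15},{"dp":[0,3,0],"roll":0,"jaw":60},{"dp":[0,3,0],"roll":0,"jaw":60},{"dp":[0,3,0],"roll":0,"jaw":60}]'

```text
time_s: 20.5
tcp_pos: [0.4736, -0.1537, 0.202]
eef_rot: [-180.0, -0.0, -8.6]
contact_force: [-0.5, 0.2, -0.1]
gripper_width: 0.0473
gripper_force: 0.0
```

Call:
send_rows --steps '[{"dp":[0,0,0],"roll":0,"jaw":60},{"dp":[0,0,-10],"roll":0,"jaw":60},{"dp":[0,0,-30],"roll":0,"jaw":60},{"dp":[0,0,-50],"roll":0,"jaw":60},{"dp":[0,0,-68],"roll":0,"jaw":60}]'

```text
time_s: 21.12
tcp_pos: [0.4737, -0.1539, 0.2716]
eef_rot: [-180.0, -0.1, -8.6]
contact_force: [0.1, 0.2, -0.0]
gripper_width: 0.0527
gripper_force: 0.0
```

```bash
python3 - <<'E'
from plant import r
from h import *
s=r.get_state();print(s["time_s"],s["tcp_pos"],s["eef_rot"],s["contact_force"],s["gripper_width"])
a=[*s["tcp_pos"],s["eef_rot"][2]];plan(a,lin(a,[.555,-.0067,.26,-98.5],10),60)
c=r.capture("wrist");cv2.imwrite("pics/w4.png",c["image"])
E
```

```text
21.125 [ 0.47369928 -0.15392739  0.27158365] [-1.79997799e+02 -5.73658227e-02 -8.57183983e+00] [ 0.13100852  0.16614912 -0.04475661] 0.05267746054463891
[{"dp":[5.8, -15.8, 1.2],"roll":0.157,"jaw":60},{"dp":[11.7, -31.5, 2.3],"roll":0.314,"jaw":60},{"dp":[17.5, -47.3, 3.5],"roll":0.471,"jaw":60},{"dp":[23.4, -63.1, 4.6],"roll":0.628,"jaw":60},{"dp":[29.2, -78.9, 5.8],"roll":0.785,"jaw":60}]
[{"dp":[-7.0, -15.3, 1.2],"roll":0.157,"jaw":60},{"dp":[-14.0, -30.6, 2.3],"roll":0.314,"jaw":60},{"dp":[-21.0, -45.8, 3.5],"roll":0.471,"jaw":60},{"dp":[-28.0, -61.1, 4.6],"roll":0.628,"jaw":60},{"dp":[-35.0, -76.4, 5.8],"roll":0.785,"jaw":60}]
end [0.555, -0.0067, 0.26, -98.5262]
```

View pics/w4.png

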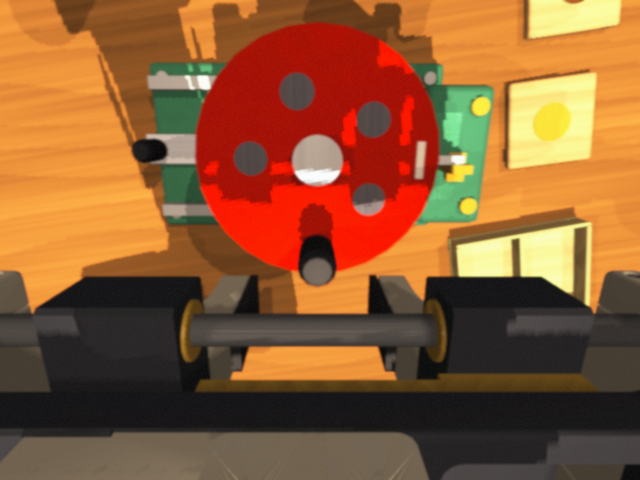

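The wheel is back at one full turn: knob (317,268), hub (318,160), lug (453,160). The dog has been pushed across to (460,172), and the handle is still home at (148,150). Next I'll go back to the handle.

Call:
send_rows --steps '[{"dp":[6,-16,0],"roll":0.157,"jaw":60},{"dp":[11.5,-31.5,0],"roll":0.314,"jaw":60},{"dp":[17.5,-47.5,0],"roll":0.471,"jaw":60},{"dp":[23.5,-63,0],"roll":0.628,"jaw":60},{"dp":[29,-79,0],"roll":0.785,"jaw":60}]'

```text
time_s: 21.8
tcp_pos: [0.5143, -0.0796, 0.2705]
eef_rot: [-180.0, -0.0, -53.8]
contact_force: [-0.7, 0.3, -1.6]
gripper_width: 0.0527
gripper_force: 0.0
```

Call:
send_rows --steps '[{"dp":[-7,-15.5,0],"roll":0.157,"jaw":60},{"dp":[-14,-30.5,0],"roll":0.314,"jaw":60},{"dp":[-21,-46,0],"roll":0.471,"jaw":60},{"dp":[-28,-61,0],"roll":0.628,"jaw":60},{"dp":[-35,-76.5,0],"roll":0.785,"jaw":60}]'

```text
time_s: 22.42
tcp_pos: [0.555, -0.006, 0.2705]
eef_rot: [-180.0, 0.0, -98.8]
contact_force: [0.2, 0.5, 0.2]
gripper_width: 0.0528
gripper_force: 0.0
```

Call:
send_rows --steps '[{"dp":[0,0,0],"roll":0,"jaw":60},{"dp":[0,0,40],"roll":0,"jaw":60},{"dp":[0,0,80],"roll":0,"jaw":60},{"dp":[0,0,120],"roll":0,"jaw":60},{"dp":[0,0,150],"roll":0,"jaw":60}]'

```text
time_s: 23.05
tcp_pos: [0.5539, -0.0072, 0.1188]
eef_rot: [179.9, -0.0, -98.4]
contact_force: [0.8, -0.4, -0.0]
gripper_width: 0.0523
gripper_force: 0.0
```

Call:
send_rows --steps '[{"dp":[0,0,25],"roll":0,"jaw":60},{"dp":[0,0,45],"roll":0,"jaw":60},{"dp":[0,0,57],"roll":0,"jaw":60},{"dp":[0,0,57],"roll":0,"jaw":60}]'

```text
time_s: 23.55
tcp_pos: [0.5543, -0.0069, 0.0627]
eef_rot: [179.9, -0.0, -98.5]
contact_force: [0.6, -0.2, -0.6]
gripper_width: 0.0526
gripper_force: 0.0
```

Call:
send_rows --steps '[{"dp":[0,0,0],"roll":0,"jaw":20},{"dp":[0,0,0],"roll":0,"jaw":15},{"dp":[0,0,0],"roll":0,"jaw":10},{"dp":[0,0,0],"roll":0,"jaw":10}]' --newtons 20

```text
time_s: 24.05
tcp_pos: [0.5545, -0.0064, 0.0634]
eef_rot: [180.0, 0.0, -98.5]
contact_force: [-2.1, 0.7, 4.1]
gripper_width: 0.0215
gripper_force: 20.0
```

Call:
send_rows --steps '[{"dp":[-3,0,0],"roll":0,"jaw":10},{"dp":[-10,0,0],"roll":0,"jaw":10},{"dp":[-18,0,0],"roll":0,"jaw":10},{"dp":[-26,0,0],"roll":0,"jaw":10},{"dp":[-34,0,0],"roll":0,"jaw":10}]'

```text
time_s: 24.68
tcp_pos: [0.5596, 0.027, 0.0634]
eef_rot: [180.0, -0.0, -98.5]
contact_force: [-2.1, -2.5, 4.8]
gripper_width: 0.0214
gripper_force: 20.0
```

Call:
send_rows --steps '[{"dp":[-8,0,0],"roll":0,"jaw":10},{"dp":[-16,0,0],"roll":0,"jaw":10},{"dp":[-24,0,0],"roll":0,"jaw":10},{"dp":[-32,0,0],"roll":0,"jaw":10},{"dp":[-40,0,0],"roll":0,"jaw":10}]'

```text
time_s: 25.3
tcp_pos: [0.5657, 0.0666, 0.0634]
eef_rot: [180.0, -0.0, -98.5]
contact_force: [-1.7, -3.0, 4.6]
gripper_width: 0.0217
gripper_force: 20.0
```

Call:
send_rows --steps '[{"dp":[-8,0,0],"roll":0,"jaw":10},{"dp":[-16,0,0],"roll":0,"jaw":10},{"dp":[-23,0,0],"roll":0,"jaw":10},{"dp":[-29,0,0],"roll":0,"jaw":10},{"dp":[-33,0,0],"roll":0,"jaw":10}]'

```text
time_s: 25.92
tcp_pos: [0.5707, 0.0994, 0.0634]
eef_rot: [-180.0, -0.0, -98.5]
contact_force: [-1.1, -3.0, 4.8]
gripper_width: 0.0214
gripper_force: 20.0
```

Call:
send_rows --steps '[{"dp":[-2,0,0],"roll":0,"jaw":10},{"dp":[-4,0,0],"roll":0,"jaw":10},{"dp":[-6,0,0],"roll":0,"jaw":10},{"dp":[-7,0,0],"roll":0,"jaw":10},{"dp":[-8,0,0],"roll":0,"jaw":10}]'

```text
time_s: 26.55
tcp_pos: [0.5719, 0.1071, 0.0633]
eef_rot: [-180.0, -0.0, -98.5]
contact_force: [-1.2, -2.7, 4.7]
gripper_width: 0.0212
gripper_force: 20.0
```

Call:
send_rows --steps '[{"dp":[-1,0,0],"roll":0,"jaw":10},{"dp":[-2,0,0],"roll":0,"jaw":10}]'

```text
time_s: 26.8
tcp_pos: [0.5722, 0.1091, 0.0634]
eef_rot: [-180.0, -0.0, -98.5]
contact_force: [-1.7, -2.7, 6.1]
gripper_width: 0.0217
gripper_force: 20.0
```

Call:
send_rows --steps '[{"dp":[-0.7,0,0],"roll":0,"jaw":10},{"dp":[-1.2,0,0],"roll":0,"jaw":10}]'

```text
time_s: 27.05
tcp_pos: [0.5724, 0.1103, 0.0634]
eef_rot: [-180.0, -0.0, -98.5]
contact_force: [-1.0, -4.6, 5.6]
gripper_width: 0.0212
gripper_force: 20.0
```

Call:
send_rows --steps '[{"dp":[-0.5,0,0],"roll":0,"jaw":10}]'

```text
time_s: 27.18
tcp_pos: [0.5724, 0.1103, 0.0634]
eef_rot: [-180.0, -0.1, -98.5]
contact_force: [-0.9, -6.3, 4.1]
gripper_width: 0.0213
gripper_force: 20.0
```

Call:
send_rows --steps '[{"dp":[-0.5,0,0],"roll":0,"jaw":10}]'

```text
time_s: 27.3
tcp_pos: [0.5723, 0.1104, 0.0633]
eef_rot: [180.0, -0.1, -98.5]
contact_force: [0.8, -9.3, 5.4]
gripper_width: 0.0211
gripper_force: 20.0
```

Call:
send_rows --steps '[{"dp":[0.5,0,0],"roll":0,"jaw":10},{"dp":[0.5,0,0],"roll":0,"jaw":60},{"dp":[0.5,0,0],"roll":0,"jaw":60},{"dp":[0.5,0,0],"roll":0,"jaw":60},{"dp":[0.5,0,0],"roll":0,"jaw":60}]'

```text
time_s: 27.92
tcp_pos: [0.5723, 0.111, 0.0629]
eef_rot: [180.0, 0.0, -98.5]
contact_force: [-0.3, -0.7, -0.2]
gripper_width: 0.0514
gripper_force: 0.0
```

Call:
send_rows --steps '[{"dp":[0,0,-15],"roll":0,"jaw":60},{"dp":[0,0,-50],"roll":0,"jaw":60},{"dp":[0,0,-100],"roll":0,"jaw":60},{"dp":[-40,0,-150],"roll":0,"jaw":60},{"dp":[-80,0,-190],"roll":0,"jaw":60}]'

```text
time_s: 28.55
tcp_pos: [0.5845, 0.1904, 0.257]
eef_rot: [-179.9, 0.1, -98.6]
contact_force: [1.8, 0.5, -0.4]
gripper_width: 0.0527
gripper_force: 0.0
```

```bash
python3 - <<'E'
from plant import r
from h import *
s=r.get_state();print(s["time_s"],s["tcp_pos"],s["contact_force"])
c=r.capture("wrist");t=r.capture("top");w=cv2.resize(c["image"],(400,300));cv2.imwrite("pics/w5.png",np.hstack([w,cv2.resize(t["image"],(400,300))]))
E
```

```text
28.55 [0.58448934 0.19042738 0.25701117] [ 1.80357797  0.4915258  -0.40932024]
```

View pics/w5.png

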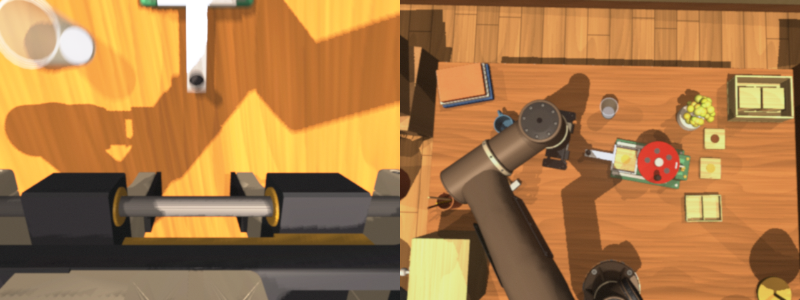

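The carriage is drawn right out (handle at (197,80) in the left picture), the arm is clear, the bystanders are where they were and the wheel is at its stop. I'll hand the job in.

```bash
python3 -c "
from plant import r
print(r.close_job())"
```

```text
the job is handed in; nothing more can be done
None
```

The job is handed in at about 28.6 s: carriage slid home against its backstop at about 7 N, flywheel turned one full clockwise turn and seated on the dog at about 26 N, then the carriage drawn out to its end stop and released, with the other things left where they were; I did not check from close up that the inlay sits flush.

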